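Set the eccentric stop to low and run the test plug home

ROBOT

A 6-joint arm with a two-finger parallel gripper is mounted at the origin on the work surface. World frame = base frame: x ahead of the robot, y to its left, z up, the work surface at z = 0. Lengths are in m, angles in degrees, forces in N, time in s.
With the tool pointing down it reaches from about 0.4 to 0.825 m from the base axis. Payload 7 kg.
Tool frame: the origin (TCP) lies at the very end of the fingers, on their centre line; the grasp point (between the pads) lies 19 mm behind it; z points along the fingers, y is the line along which they close (so a half turn about z gives the same grasp; the last joint's range is limited). The gripper opens to 88 mm and grips with 3 to 60 N. Pads are 19 mm wide; open, the fingers measure 130 mm over their backs; the gripper's body (78 mm by 193 mm) begins 47 mm behind the grasp point.
Start: joints at [-54.998, 20.546, 0.682, 0, -70.136, -16.507], TCP at [0.214, -0.64, 0.227] pointing down, gripper open.
Joint ranges: [-176.03, 176.03], [-82.01, 121.73], [-58.28, 71.71], [-173.87, 95.51], [-174.79, -0.11], [-173.66, 173.66]. Speed limits (degrees/s): [136.94, 136.94, 172.46, 180, 180, 180].

INTERFACE

Orientations are given as [roll, pitch, yaw] about the fixed x, y, z axes, in that order (R = Rz(yaw) Ry(pitch) Rx(roll)).
In Python, from plant import get_state, capture, close_job, regions_of gives the robot as it stands.
- The arm moves only by the tool jog_arm, never from a script. Its argument "moves" is a list of rows, each a list of 3 entries, a list of its own where there are three numbers: the shift along the tool's x, y, z in cm, then the turn about the tool's z in degrees, then the finger opening in cm, from 0 to 8.76. A call has 1 to 12 rows; each row shifts and turns the commanded pose from where the row before left it, along the tool's axes as they then stand; what a row does not reach is not made up. A row lasts 1/8 s, in which the tool goes at most 62.5 mm and 10.7 degrees, less where a joint would pass 70% of its speed; a pose out of reach is approached as far as the arm can. A call is refused whole if a number of a shift passes 6.25 or a number of a turn 10.7, either way. A call with a gripper value outside its range is refused whole. The fingers move at their own pace and stop on an object; "newtons" is the grip in N (left out, the last holds). Time passes only in rows, so rows that do not move let the fingers close. It gives the time, the measured TCP pose, the force, the opening and the grip force at its end, in the units of the state.
- get_state(): the state, without advancing time (a new reading comes with each control period).
- capture(name): name is "side" or "top" or "wrist"; returns a dict with "pixels" (420x560x3 uint8, blue, green, red), "mtx" (3x3 intrinsics, pixels), "world_from_camera" (4x4, takes a point from camera to world coordinates); the wrist camera has in their place "hand_eye" (4x4, takes a point from camera to tool coordinates, whose origin is the TCP and whose axes are the flange's). Camera axes: x right, y down, z forward; pixel columns grow to the right and rows downward; lengths in m; the calibration is good to about 2 mm. A picture is of the moment at which its call begins: read the wrist's pose just before it. There is no depth.
- close_job(): hands the job in; it is judged then, once.
Trained networks look in a picture, given as the dict that the camera call returned (one of the last four; its "shot" number tells which), for a name from the list of things; names that differ only in an ending like _2 or _b are one class to them, and where a whole thing is asked for, a point or a joint stands for the part that bears it (a point fixed in the world has none). Each returns a list of dicts, best first, with "confidence" (0 to 1); they miss things now and then, are a little off and sometimes report something else, mostly with a low value. They report only what shows in the picture. A call takes as long as a camera call.
- regions_of(picture, thing): "pixels" (420x560 bool, what is visible of it) and "pixel" ([column, row] in pixels, amid what is visible of it).
The state is a dict: "time_s": time; "joints": joint angles; "qd": joint speeds; "joint_torque": joint torques, N m; "tcp_pos": TCP position; "eef_rot": TCP orientation; "contact_force": force on the tool from outside, world axes, zero at the start; "moment": the same for the moment, N m; "gripper_width": finger opening in m; "gripper_force": force on a finger pad.
Only numpy, scipy, OpenCV 4.12 (cv2) and the standard library are available. Lean on these libraries where they do the work, as an engineer would, in place of code of your own. Each camera call takes 0.05 s, during which the arm holds its last target. There are 200 camera calls.

TASK

The instrument is waiting in its test station: first swing the lever of the eccentric stop round, with a fingertip, until the eccentric's low point faces the carriage's roller, and only then push the carriage forward by its upright push plate until the test plug is fully home in the instrument's socket. Push with the fingertips only: pinch neither the lever nor the push plate, keep the fingers off the plug and its clamp, do not drive the roller against the raised eccentric, and leave the eccentric at low. Disturb none of the loose things lying about, and finish with the hand clear.

Things in the scene. Friction and masses are not known exactly. Their poses are not given: they have to be found in the camera images.
- station: Test station fixed to the bench, place and yaw vary: 12 mm thick base plate with an instrument in its nest, a rail with the carriage, and the eccentric stop. Origin at bench level on the rail's line; +y is the carriage's FORWARD direction (to the instrument), +z up, the eccentric stands on the +x side. Base plate spans x -200..160, y -215..335 mm. All heights below are above the bench.
- socket (a point): Mouth of the round socket in the instrument's panel, at x 0, y 95 mm of the station, 61 mm high; its collar stands 14 mm proud of the panel. The instrument is a beige box 230 mm wide, 200 mm deep, with a black panel that looks to the carriage (station y = 109 mm, x -168..68 mm); its top is 134 mm high.
- cam (a joint): Angle of the eccentric stop, rad. 0: LOW point faces the roller, lever points straight forward (station +y). Grows CLOCKWISE seen from above (at 1.57 the lever points to station +x), so push the lever anticlockwise to reach low. Limits -0.10 (stop pin) and 2.6; starts at 1.45 to 2.15. Stays where left: friction 0.25 N m, about 3 N at the grip. Within 0.35 rad of 0 counts as low.
- cam_pivot (a point): On the eccentric's upright pivot axis (station x 85, y -26 mm), 62 mm high, at the top of its disc. Steel disc 56 mm in diameter, 50 to 62 mm high, centred 14 mm off the pivot: rim 14 mm from the pivot at the low point, 42 mm at the high point. The lever lies on the disc and points over the high point.
- stop_pin (a point): Top of the fixed upright stop pin, 8 mm thick, 73 mm high, 46 mm from the pivot, between the eccentric and the rail. The lever meets it just past low.
- lever_grip (a point): Middle of the lever's black grip, 78 mm from the pivot axis, 68 mm high; turns with the lever. The grip reaches from 50 to 100 mm from the pivot, is 16 mm wide, and lies 58 to 78 mm high; under it is free air down to the base plate (12 mm high).
- carriage (a joint): Travel of the carriage along the rail, m: 0 fully back, 0.060 fully home (plug in the socket, end stop). Starts at 0 to 0.022. Friction about 3 N, no spring, stays where left. From the eccentric's start angles the roller meets the disc at a travel of 0.040 to 0.052; with the eccentric at low it passes freely to 0.060.
- push_face (a point): Centre of the rear face of the carriage's upright push plate, 74 mm high; moves with the carriage. Push here along station +y. The plate is 90 mm wide, 10 mm thick, 48 to 94 mm high. The point is at station y -140 mm fully back, -80 mm home. Behind it are only the flat rail (24 mm high) and an end stop 34 mm high at station y -195 to -205 mm.
- roller (a point): Centre of the carriage's follower roller, 18 mm in diameter, 50 to 62 mm high (its pin 65 mm), on a 24 mm wide arm that reaches from the carriage to station x = 97 mm; moves with the carriage.
- plug_tip (a point): Front end of the test plug, 19 mm in diameter, axis 61 mm high, held in a black split clamp (36 mm wide, 30 mm long, top 84 mm high) 58 to 88 mm behind this point. Fingers stay off both.
- handpiece: Loose blue handpiece 140 mm long, 24 mm square with rounded edges, lying on the station's base plate to the station's -x side of the rail; origin on its underside. Leave alone.
- dust_cap: Loose white dust cap, 36 mm in diameter, 28 mm high, standing on the base plate to the station's -x side of the rail. Leave alone.
- gauge_pin: Loose steel gauge pin, 22 mm in diameter, 34 mm high, standing upright on the base plate's rear corner on the eccentric's side. Leave alone.
- tape_roll: Loose roll of clear tape, 96 mm in diameter, 25 mm high. Leave alone.
- screw_jar: Loose glass jar, 60 mm in diameter, 75 mm high. Leave alone.
- test_block: Loose aluminium block, 50 x 70 x 30 mm. Leave alone.

How it is judged (in metres and radians):
On the way, in this order (a step that is already met when the one before it is completed fails the run):
1. the eccentric has been turned to its low point (within 0.35 rad) while the carriage still stands short of the eccentric's reach (travel under 0.036) (value of joint cam between -0.2 and 0.35 rad and value of joint carriage below 0.036 m), for 0.2 s.
2. the carriage has been pushed fully home (travel over 0.0585) with the eccentric still at low (value of joint cam between -0.2 and 0.35 rad and value of joint carriage above 0.0585 m), for 0.2 s.
At the end, for the whole second after the job is handed in: The carriage is home (travel over 0.0585 of 0.060 m) and at rest, the eccentric rests within 0.35 rad of its low point, and every loose thing is within 20 mm of where it was (all of step 2 and velocity of joint carriage between -0.005 and 0.005 m/s and velocity of joint cam between -0.05 and 0.05 rad/s and distance of each of handpiece, dust_cap, gauge_pin, tape_roll, screw_jar, test_block from where it was at the start of the episode below 0.02 m); the robot touches nothing.
It fails at once if the lever's grip is pinched (both sides pressed at once with over 2 N) (contact force between the fingers and cam_c2 above 2 N and contact force between the fingers and cam_c3 above 2 N).
It fails at once if the push plate is pinched (front and rear pressed at once with over 2 N) (contact force between the fingers and carriage_c0 above 2 N and contact force between the fingers and carriage_c1 above 2 N).
It fails at once if the fingers press on the test plug or its clamp (over 2 N) (contact force between the fingers and carriage_c4 above 2 N or contact force between the fingers and carriage_c5 above 2 N or contact force between the fingers and carriage_c6 above 2 N).
It fails at once if the roller is driven against the eccentric (over 10 N) (contact force between carriage_c7 and cam_c0 above 10 N).
It fails at once if a loose thing is moved more than 20 mm or lifted (distance of any of handpiece, dust_cap, gauge_pin, tape_roll, screw_jar, test_block from where it was at the start of the episode above 0.02 m).
It also fails if it takes over 54 s, if anything falls off the work surface, if the arm or the gripper's body presses on something with over 40 N, if the wrist force passes 120 N, or if a joint passes its speed limit or range.

## Working session

There is one attempt and no reset: what is moved stays moved. The work goes in short steps, Python scripts to look and compute and a tool call to move; the robot and the scene stay as the last step left them, time stands still between calls to the robot, and variables do not carry over. Pictures are saved under pics/ and viewed, at most 10 in all, crops included, and the job is handed in when it is done.

Besides the shell and the picture viewer there is one more tool, called by a JSON object that holds its "api" and its "payload", one argument or row to a line. jog_arm: Moves the arm, as the interface text tells. Its arguments: {"type":"object","properties":{"moves":{"type":"array"},"newtons":{"type":"number"}},"required":["moves"]}

```bash
mkdir -p pics; cat > h.py <<'E'
import numpy as np,cv2
from plant import get_state,capture,close_job,regions_of
def ray(c,px):
    K=c["mtx"];M=np.array(c["world_from_camera"]);d=np.linalg.inv(K)@np.array([px[0],px[1],1.]);d=M[:3,:3]@d
    return M[:3,3],d/np.linalg.norm(d)
def atz(c,px,z):
    o,d=ray(c,px);return o+d*(z-o[2])/d[2]
def tri(r):
    A=0;b=0
    for o,d in r:
        P=np.eye(3)-np.outer(d,d);A=A+P;b=b+P@o
    return np.linalg.solve(A,b)
def proj(c,p):
    M=np.linalg.inv(c["world_from_camera"]);q=np.array(c["mtx"])@(M[:3,:3]@np.array(p)+M[:3,3]);return q[:2]/q[2]
E
python3 - <<'E'
from h import *
s=get_state();print(s)
for n in ["side","top"]:
    c=capture(n);cv2.imwrite(f"pics/{n}1.png",c["pixels"]);
    print(n,np.array(c["world_from_camera"]).round(3).tolist())
    for t in ["station","socket","cam","cam_pivot","stop_pin","lever_grip","carriage","push_face","roller","plug_tip","gauge_pin","dust_cap","handpiece","screw_jar","tape_roll","test_block"]:
        try:
            for r in regions_of(c,t)[:2]: 
                p=r["pixel"];print(n,t,np.round(p,1),round(r["confidence"],2),r["pixels"].sum(),atz(c,p,.07).round(3))
        except Exception as e: print(t,e)
E
```

```text
{'time_s': 0.0, 'joints': array([-5.49983934e+01,  2.05911627e+01,  6.35564254e-01, -1.92099614e-02,
       -7.01367226e+01, -1.65061732e+01]), 'qd': array([-0.03160565, -0.04498138,  0.04468231,  0.06743216, -0.06162727,
        0.02471176]), 'joint_torque': array([-9.45727516e-04, -5.82717741e+01,  2.93057048e+01,  6.99700758e+00,
        6.83663209e-03, -1.48757731e-04]), 'tcp_pos': array([ 0.21394228, -0.63969487,  0.22564223]), 'eef_rot': array([ 1.79906352e+02, -8.91798636e-03, -1.61511101e+02]), 'contact_force': array([-1.08854638, -1.02034134, -0.14119692]), 'moment': array([-0.00845135, -0.02753548, -0.02195075]), 'gripper_force': 0.0, 'gripper_width': 0.08772676845643873}
side [[-0.919, -0.176, 0.353, 0.06], [-0.394, 0.448, -0.803, 0.879], [-0.017, -0.877, -0.481, 0.699], [0.0, 0.0, 0.0, 1.0]]
side station [268.  281.2] 0.73 20631 [0.421 0.133 0.07 ]
side socket [270.1 284.7] 0.64 20549 [0.412 0.142 0.07 ]
side cam [238.  216.1] 0.67 365 [ 0.618 -0.1    0.07 ]
side cam [326.9 264. ] 0.28 87 [0.323 0.024 0.07 ]
side cam_pivot [270.  281.4] 0.73 20526 [0.417 0.132 0.07 ]
side
[... 1448 characters left out ...]
3.  227.5] 0.61 2145 [ 0.489 -0.144  0.07 ]
top gauge_pin [405.1 245. ] 0.69 692 [ 0.431 -0.431  0.07 ]
top gauge_pin [315.2 174.3] 0.49 94 [ 0.606 -0.248  0.07 ]
top dust_cap [233.3 293.3] 0.78 188 [ 0.352 -0.051  0.07 ]
top dust_cap [292.3 278. ] 0.25 611 [ 0.376 -0.179  0.07 ]
top handpiece [293.1 278.6] 0.81 590 [ 0.375 -0.181  0.07 ]
top handpiece [273.8 227.4] 0.27 2074 [ 0.489 -0.146  0.07 ]
top screw_jar [387.3 155.3] 0.97 668 [ 0.641 -0.418  0.07 ]
top screw_jar [247.4 183.4] 0.69 633 [ 0.595 -0.092  0.07 ]
top tape_roll [397.9 189.3] 0.82 680 [ 0.558 -0.431  0.07 ]
top tape_roll [273.1 227.1] 0.52 2164 [ 0.49  -0.144  0.07 ]
top test_block [404.7 245.8] 0.88 767 [ 0.43 -0.43  0.07]
```

```bash
python3 - <<'E'
import cv2
a=cv2.imread("pics/top1.png")[130:350,130:440];cv2.imwrite("pics/t.png",cv2.resize(a,None,fx=2.5,fy=2.5,interpolation=cv2.INTER_CUBIC))
a=cv2.imread("pics/side1.png")[150:350,180:380];cv2.imwrite("pics/s.png",cv2.resize(a,None,fx=3,fy=3,interpolation=cv2.INTER_CUBIC))
E
```

```text
(no output)
```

View pics/t.png

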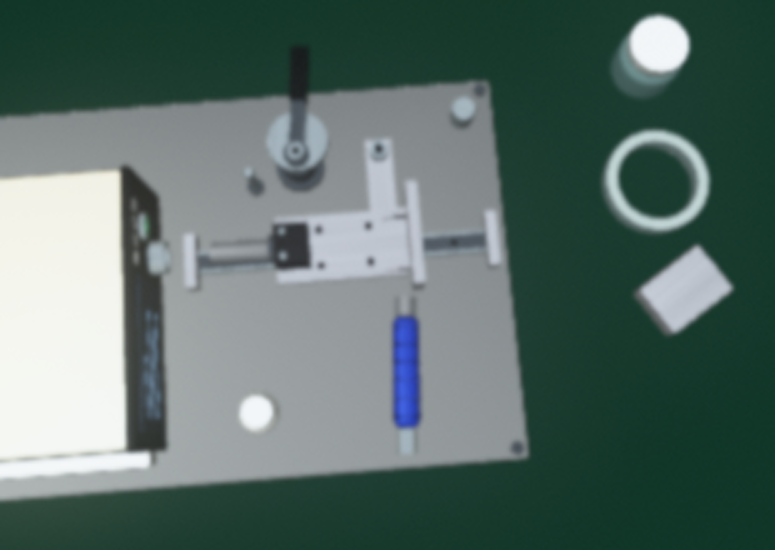

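View pics/s.png

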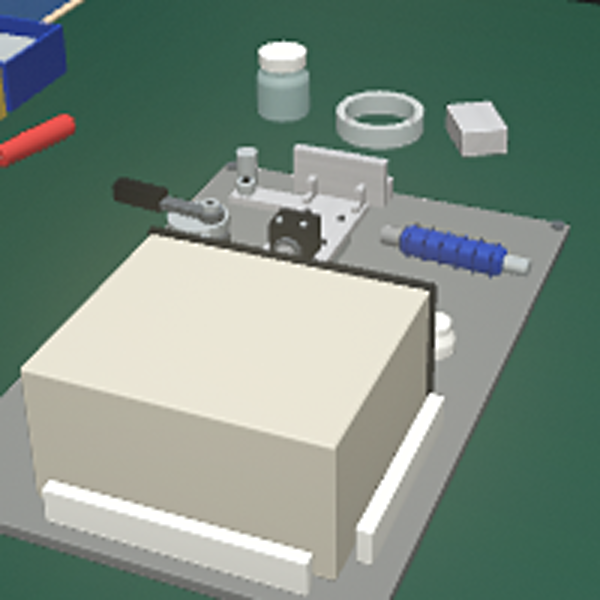

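The top crop shows the lever pointing up (grip ~(300,73), pivot ~(295,151)), the push plate at ~(415,235) with nothing right behind it, and the gauge pin at (462,109). The side crop shows the pivot at (211,207), the push plate's top edge from (295,148) to (388,168), and the base plate's rear corners at (566,228) and (230,168).

```bash
python3 - <<'E'
from h import *
T=lambda u,v:(130+u/2.5,130+v/2.5); S=lambda u,v:(180+u/3,150+v/3)
t=capture("top");s=capture("side")
P={"pivot":(T(295,151),S(211,207)),"cornL":(T(527,458),S(566,228)),"cornR":(T(487,82),S(230,168)),"plateR":(T(411,181),S(296,147)),"plateL":(T(421,285),S(388,162)),"grip":(T(300,73),S(140,193)),"gauge":(T(462,104),S(247,150)),"roller":(T(378,149),S(246,180))}
W={}
for k,(a,b) in P.items():
    W[k]=tri([ray(t,a),ray(s,b)]);print(k,W[k].round(4),proj(t,W[k])-a)
# fit station pose using top view w/ known heights
st={"pivot":(85,-26,72),"cornL":(-200,-215,12),"cornR":(160,-215,12)}
from scipy.optimize import least_squares
def pose(v,p):
    x,y,th=v;c,n=np.cos(th),np.sin(th);p=np.array(p)/1000
    return np.array([x+c*p[0]-n*p[1],y+n*p[0]+c*p[1],p[2]])
c0=W["cornR"]-W["cornL"];th0=np.arctan2(c0[1],c0[0])
f=lambda v:np.concatenate([np.r_[proj(t,pose(v,p))-P[k][0],proj(s,pose(v,p))-P[k][1]] for k,p in st.items()])
r=least_squares(f,[*W["pivot"][:2],th0]);v=r.x;print(v,np.degrees(v[2]),r.fun.round(1))
print("sock",pose(v,(0,95,61)),proj(t,pose(v,(0,95,61))))
R=np.array([[np.cos(v[2]),-np.sin(v[2])],[np.sin(v[2]),np.cos(v[2])]])
for k in W: print(k,"station",(R.T@(W[k][:2]-v[:2])*1000).round(1),(W[k][2]*1000).round(1))
for k,z in [("plateR",.094),("plateL",.094),("grip",.078),("roller",.065)]: print(k,(R.T@(atz(t,P[k][0],z)[:2]-v[:2])*1000).round(1))
E
```

```text
pivot [ 0.5768 -0.0932  0.0732] [0.04937282 0.12407677]
cornL [ 0.2957 -0.2843  0.0075] [-0.27712222 -0.80415103]
cornR [ 0.653  -0.2812  0.0042] [0.20612336 0.54380331]
plateR [ 0.5377 -0.1947  0.0919] [0.03575527 0.09422121]
plateL [ 0.4462 -0.1964  0.0928] [-0.08876636 -0.24458524]
grip [ 0.6531 -0.1009  0.0678] [-0.02018551 -0.04899776]
gauge [ 0.6179 -0.2504  0.0471] [0.28864798 0.76055619]
roller [ 0.5773 -0.1681  0.0623] [-0.04277755 -0.11028462]
[ 0.49179893 -0.06656993  0.0072828 ] 0.417273835351434 [-0.5  0.2 -0.4  0.6 -0.5  0.3  1.5 -1.   0.2 -0.6 -0.8 -2.2]
sock [0.49110707 0.02842755 0.061     ] [195.96801154 232.36074614]
pivot station [ 84.8 -27.3] 73.2
cornL station [-197.7 -216.3] 7.5
cornR station [ 159.7 -215.8] 4.2
plateR station [  45.  -128.5] 91.9
plateL station [ -46.5 -129.5] 92.8
grip station [161.  -35.5] 67.8
gauge station [ 124.7 -184.7] 47.1
roller station [  84.8 -102.1] 62.3
plateR [  44.7 -128.3]
plateL [ -47.2 -129.5]
grip [157.2 -36.1]
roller [  83.8 -102.1]
```

{"api": "jog_arm", "payload": {
  "moves": [
    [[-4.1, 2.45, 0], 0, 0],
    [[-4.1, 2.45, 0], 0, 0],
    [[-4.1, 2.45, 0], 0, 0],
    [[-4.1, 2.45, 0], 0, 0],
    [[-4.1, 2.45, 0], 0, 0],
    [[-4.1, 2.45, 0], 0, 0],
    [[-4.1, 2.45, 0], 0, 0],
    [[-4.1, 2.45, 0], 0, 0],
    [[-4.1, 2.45, 0], 0, 0],
    [[-4.1, 2.45, 0], 0, 0],
    [[-4.1, 2.45, 0], 0, 0],
    [[-4.1, 2.45, 0], 0, 0]
  ],
  "newtons": 10
}}

```text
time_s: 3.3
tcp_pos: [0.5884, -0.2039, 0.2268]
eef_rot: [-180.0, 0.0, -161.5]
contact_force: [-0.1, -0.6, 0.1]
gripper_width: 0.0011
gripper_force: 0.0
```

{"api": "jog_arm", "payload": {
  "moves": [
    [[-4.1, 2.45, 0], 0, 0],
    [[-4.1, 2.45, 0], 0, 0],
    [[0, 0, 0], -10.2, 0],
    [[0, 0, 0], -10.2, 0],
    [[0, 0, 0], -10.2, 0],
    [[0, 0, 0], -10.2, 0],
    [[0, 0, 0], -10.2, 0],
    [[0, 0, 0], -10.2, 0],
    [[0, 0, 0], -10.2, 0],
    [[0, 0, 0], 0, 0]
  ]
}}

```text
time_s: 4.55
tcp_pos: [0.6497, -0.1327, 0.2266]
eef_rot: [-180.0, -0.0, -90.2]
contact_force: [-0.1, 0.1, 0.1]
gripper_width: 0.0001
gripper_force: 0.0
```

```bash
python3 - <<'E'
from h import *
s=get_state();print(s["tcp_pos"],s["eef_rot"],s["joints"],s["time_s"])
c=capture("wrist");cv2.imwrite("pics/w1.png",c["pixels"])
E
```

```text
[ 0.64965231 -0.13274263  0.22659439] [-1.79996582e+02 -3.35601810e-04 -9.01710518e+01] [ 5.26573620e+00  1.94319024e+01 -9.54939832e-01  7.01893432e-04
 -6.96097872e+01 -5.43703256e+00] 4.55
```

View pics/w1.png

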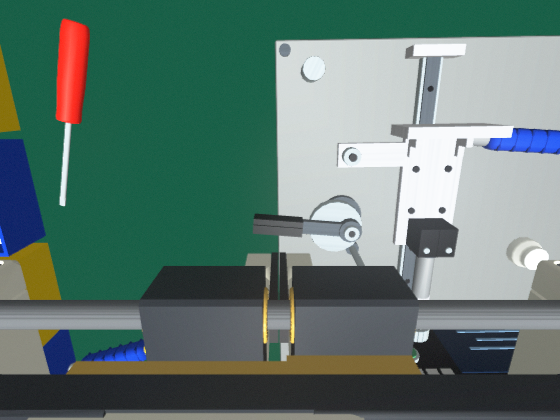

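The wrist picture shows the pivot at (350,232), grip running (254,220)–(302,227), push plate (393..510, 130), roller (352,156). I check these against my map.

```bash
python3 - <<'E'
from h import *
from scipy.spatial.transform import Rotation as Ro
s=get_state();c=capture("wrist")
M=np.eye(4);M[:3,:3]=Ro.from_euler("xyz",s["eef_rot"],degrees=True).as_matrix();M[:3,3]=s["tcp_pos"]
c["world_from_camera"]=M@c["hand_eye"];print(c["world_from_camera"].round(3).tolist(), proj(c,s["tcp_pos"]))
for k,p,z in [("pivot",(350,232),.072),("gripend",(254,218),.078),("gripin",(302,224),.078),("roller",(352,156),.065),("plateRtopback",(393,126),.094),("plateL",(511,126),.094),("gauge",(313,68),.046)]: 
    w=atz(c,p,z);th=.0073;d=w[:2]-[.4918,-.0666];print(k,w.round(4),(np.array([d[0]+th*d[1],d[1]-th*d[0]])*1000).round(1))
pv=np.array([85,-26]);
for ph in np.radians(np.r_[-12:92:8]):
    h=21*abs(np.sin(ph))+9.5*np.cos(ph)+8
    q=pv+75*np.array([np.cos(ph),np.sin(ph)])-h*np.array([-np.sin(ph),np.cos(ph)])
    print(round(np.degrees(ph)),(np.array([.4918+q[0]/1e3-.0073*q[1]/1e3,-.0666+q[1]/1e3+.0073*q[0]/1e3])).round(4))
E
```

```text
[[-1.0, 0.005, 0.002, 0.65], [0.005, 0.951, 0.308, -0.217], [0.0, 0.308, -0.951, 0.385], [0.0, 0.0, 0.0, 1.0]] [278.8651801  268.75756764]
pivot [ 0.5765 -0.092   0.072 ] [ 84.6 -26. ]
gripend [ 0.6742 -0.1098  0.078 ] [182.1 -44.6]
gripin [ 0.6264 -0.1032  0.078 ] [134.4 -37.6]
roller [ 0.5779 -0.1688  0.065 ] [  85.4 -102.8]
plateRtopback [ 0.5507 -0.1988  0.094 ] [  58.  -132.6]
plateL [ 0.449  -0.1982  0.094 ] [ -43.8 -131.3]
gauge [ 0.6162 -0.2499  0.046 ] [ 123.1 -184.2]
-12 [ 0.6461 -0.1283]
-4 [ 0.6507 -0.1156]
4 [ 0.6532 -0.1051]
12 [ 0.6549 -0.097 ]
20 [ 0.6557 -0.0884]
28 [ 0.6554 -0.0794]
36 [ 0.654 -0.07 ]
44 [ 0.6512 -0.0605]
52 [ 0.6468 -0.0511]
60 [ 0.6409 -0.042 ]
68 [ 0.6334 -0.0336]
76 [ 0.6244 -0.0263]
84 [ 0.614  -0.0202]
```

{"api": "jog_arm", "payload": {
  "moves": [
    [[1.2, 0, 0], 0, 0],
    [[0, 0, 4.2], 0, 0],
    [[0, 0, 4.2], 0, 0],
    [[0, 0, 4.2], 0, 0],
    [[0, 0, 4.2], 0, 0],
    [[0, 0, 0], 0, 0],
    [[0, 0, 0], 0, 0]
  ]
}}

```text
time_s: 5.52
tcp_pos: [0.6507, -0.1453, 0.0601]
eef_rot: [-179.9, -0.0, -90.1]
contact_force: [-0.4, 0.3, 0.7]
gripper_width: 0.0003
gripper_force: 0.0
```

{"api": "jog_arm", "payload": {
  "moves": [
    [[-1.5, 0, 0], 0, 0],
    [[-1.4, -0.1, 0], 0, 0],
    [[-1.05, -0.25, 0], 0, 0],
    [[-0.8, -0.2, 0], 0, 0],
    [[-0.85, -0.1, 0], 0, 0],
    [[-0.9, 0, 0], 0, 0],
    [[0, 0, 0], 0, 0],
    [[0, 0, 0], 0, 0]
  ]
}}

```text
time_s: 6.52
tcp_pos: [0.6565, -0.0793, 0.0585]
eef_rot: [-180.0, 0.0, -90.1]
contact_force: [0.9, -0.1, -0.2]
gripper_width: 0.0001
gripper_force: 0.0
```

```bash
python3 - <<'E'
from h import *
c=capture("top");cv2.imwrite("pics/t2.png",cv2.resize(c["pixels"][130:350,130:440],None,fx=2.5,fy=2.5,interpolation=cv2.INTER_CUBIC))
E
```

```text
(no output)
```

View pics/t2.png

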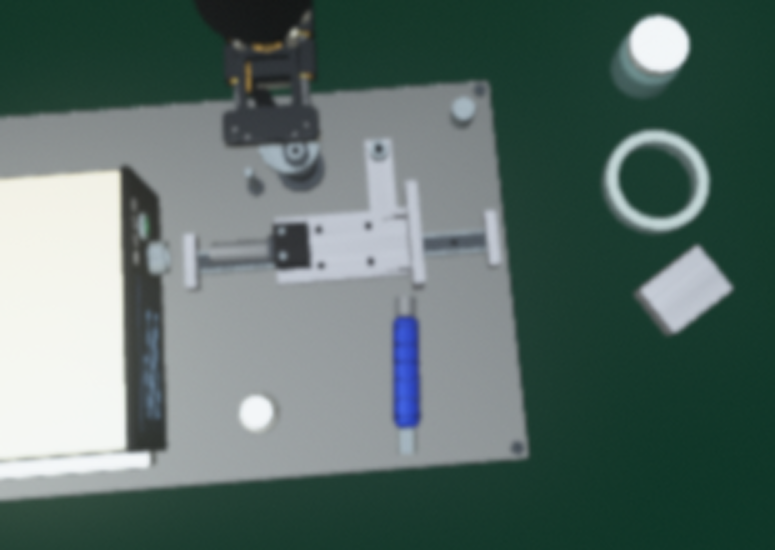

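The disc (around (290,155)) has swung toward the front, so the lever is turning; continuing.

{"api": "jog_arm", "payload": {
  "moves": [
    [[-0.95, 0.15, 0], 0, 0],
    [[-0.95, 0.3, 0], 0, 0],
    [[-0.95, 0.45, 0], 0, 0],
    [[-0.9, 0.6, 0], 0, 0],
    [[-0.85, 0.75, 0], 0, 0],
    [[-0.7, 0.9, 0], 0, 0],
    [[-0.6, 1.0, 0], 0, 0],
    [[0, 0, 0], 0, 0],
    [[0, 0, 0], 0, 0]
  ]
}}

```text
time_s: 7.7
tcp_pos: [0.6144, -0.0203, 0.0585]
eef_rot: [180.0, 0.0, -90.1]
contact_force: [0.0, 0.3, 0.3]
gripper_width: 0.0004
gripper_force: 0.0
```

```bash
python3 - <<'E'
from h import *
c=capture("top");cv2.imwrite("pics/t3.png",cv2.resize(c["pixels"][130:350,130:440],None,fx=2.5,fy=2.5,interpolation=cv2.INTER_CUBIC))
E
```

```text
(no output)
```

View pics/t3.png

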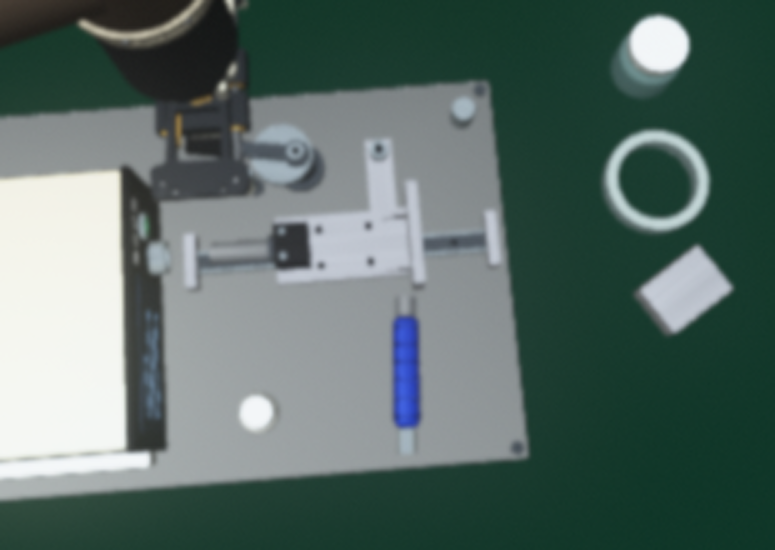

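The lever now points straight forward (left in the picture) within ~0.1 rad; the carriage hasn't moved. One small nudge more, then away and behind the push plate.

{"api": "jog_arm", "payload": {
  "moves": [
    [[0, 0.3, 0], 0, 0],
    [[0, 0, 0], 0, 0],
    [[0, 0, 0], 0, 0],
    [[0, -1.5, 0], 0, 0],
    [[0, -2, 0], 0, 0],
    [[0, 0, 0], 0, 0],
    [[0, 0, 4.2], 0, 0]
  ]
}}

```text
time_s: 8.62
tcp_pos: [0.6495, -0.0205, 0.0189]
eef_rot: [-179.7, 0.1, -90.1]
contact_force: [0.5, 1.3, -1.7]
gripper_width: 0.0004
gripper_force: 0.0
```

That last row went down instead of up (sign slip); it still clears the base plate by a few mm. Going up now.

{"api": "jog_arm", "payload": {
  "moves": [
    [[0, 0, -4.2], 0, 0],
    [[0, 0, -4.2], 0, 0],
    [[0, 0, -4.2], 0, 0],
    [[0, 0, -4.2], 0, 0],
    [[0, 0, -4.2], 0, 0],
    [[4.1, 3.1, 0], 0, 0],
    [[4.1, 3.1, 0], 0, 0],
    [[4.1, 3.1, 0], 0, 0],
    [[4.1, 3.1, 0], 0, 0],
    [[4.1, 3.1, 0], 0, 0],
    [[0, 0, 0], 0, 0],
    [[0, 0, 0], 0, 0]
  ]
}}

```text
time_s: 10.12
tcp_pos: [0.4912, -0.2256, 0.2266]
eef_rot: [180.0, 0.0, -90.2]
contact_force: [0.5, -0.7, 0.9]
gripper_width: 0.0006
gripper_force: 0.0
```

```bash
python3 - <<'E'
from h import *
from scipy.spatial.transform import Rotation as Ro
s=get_state();c=capture("top");cv2.imwrite("pics/t4.png",cv2.resize(c["pixels"][130:350,130:440],None,fx=2.5,fy=2.5,interpolation=cv2.INTER_CUBIC))
r=regions_of(c,"lever_grip")[:1]
for q in r: print(q["pixel"],q["confidence"],atz(c,q["pixel"],.078))
E
```

```text
[238.3, 190.7] 0.95 [ 0.57650467 -0.07168122  0.078     ]
```

View pics/t4.png

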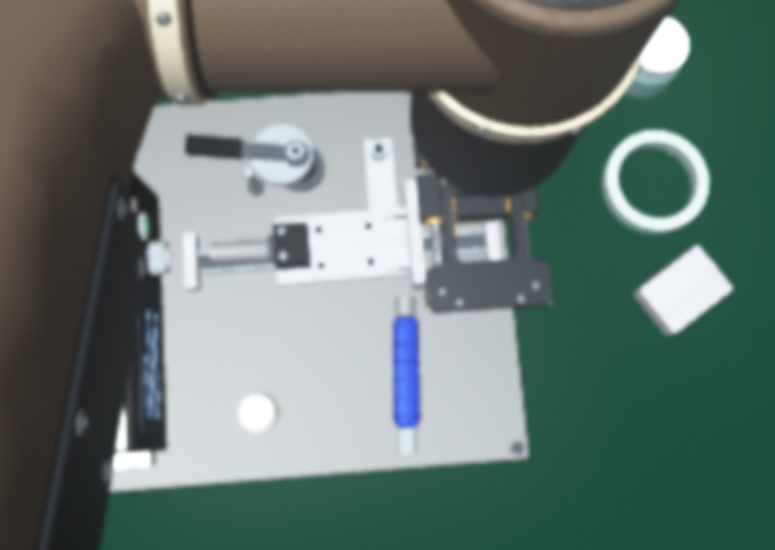

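The picture shows the lever at low (grip ~(212,147), pivot (295,151)), ~0.1 rad off straight; hand is behind the plate. Descend and push.

{"api": "jog_arm", "payload": {
  "moves": [
    [[0, 0, -0.0], 0, 0],
    [[0, 0, 4.05], 0, 0],
    [[0, 0, 4.05], 0, 0],
    [[0, 0, 4.05], 0, 0],
    [[0, 0, 4.05], 0, 0],
    [[0, 0, 0], 0, 0],
    [[-0.5, 0, 0], 0, 0],
    [[-0.8, 0, 0], 0, 0],
    [[-0.8, 0, 0], 0, 0],
    [[0, 0, 0], 0, 0]
  ]
}}

```text
time_s: 11.48
tcp_pos: [0.4919, -0.2038, 0.0654]
eef_rot: [-179.9, 0.0, -90.1]
contact_force: [0.7, 0.1, 0.5]
gripper_width: 0.0005
gripper_force: 0.0
```

{"api": "jog_arm", "payload": {
  "moves": [
    [[-0.8, 0, 0], 0, 0],
    [[-0.8, 0, 0], 0, 0],
    [[-0.8, 0, 0], 0, 0],
    [[-0.8, 0, 0], 0, 0],
    [[-0.6, 0, 0], 0, 0],
    [[-0.4, 0, 0], 0, 0],
    [[0, 0, 0], 0, 0],
    [[0, 0, 0], 0, 0]
  ]
}}

```text
time_s: 12.48
tcp_pos: [0.4914, -0.1622, 0.0643]
eef_rot: [180.0, 0.0, -90.1]
contact_force: [0.1, 0.5, -0.2]
gripper_width: 0.0005
gripper_force: 0.0
```

Expected end at TCP y ≈ -0.156; creeping on until the stop is felt.

{"api": "jog_arm", "payload": {
  "moves": [
    [[-0.2, 0, 0], 0, 0],
    [[-0.2, 0, 0], 0, 0],
    [[-0.15, 0, 0], 0, 0],
    [[-0.1, 0, 0], 0, 0],
    [[0, 0, 0], 0, 0],
    [[0, 0, 0], 0, 0]
  ]
}}

```text
time_s: 13.22
tcp_pos: [0.4914, -0.1582, 0.0644]
eef_rot: [180.0, -0.2, -90.1]
contact_force: [1.9, -18.8, -6.3]
gripper_width: 0.0007
gripper_force: 9.4
```

{"api": "jog_arm", "payload": {
  "moves": [
    [[-0.15, 0, 0], 0, 0],
    [[0, 0, 0], 0, 0],
    [[0, 0, 0], 0, 0]
  ]
}}

```text
time_s: 13.6
tcp_pos: [0.4914, -0.158, 0.0645]
eef_rot: [179.9, -0.3, -90.1]
contact_force: [3.7, -29.1, -8.9]
gripper_width: 0.0002
gripper_force: 14.4
```

It's against a hard stop. Back off, rise, and check.

{"api": "jog_arm", "payload": {
  "moves": [
    [[1.0, 0, 0], 0, 0],
    [[3, 0, 0], 0, 0],
    [[0, 0, 0], 0, 0],
    [[0, 0, -4.2], 0, 0],
    [[0, 0, -4.2], 0, 0],
    [[0, 0, -4.2], 0, 0],
    [[0, 0, -4.2], 0, 0],
    [[4, 0, 0], 0, 0],
    [[4, 0, 0], 0, 0],
    [[0, 0, 0], 0, 0],
    [[0, 0, 0], 0, 0]
  ]
}}

```text
time_s: 14.98
tcp_pos: [0.4912, -0.2739, 0.2323]
eef_rot: [180.0, 0.0, -90.1]
contact_force: [-0.7, -0.0, -1.0]
gripper_width: 0.0006
gripper_force: 0.0
```

```bash
python3 - <<'E'
from h import *
c=capture("top");a=cv2.resize(c["pixels"][130:350,130:440],None,fx=2.5,fy=2.5,interpolation=cv2.INTER_CUBIC);cv2.imwrite("pics/t5.png",a)
def S(x,y,z): x/=1e3;y/=1e3;return proj(c,[.4918+x-.0073*y,-.0666+y+.0073*x,z/1e3])
for k,p in dict(plateR=(45,-80,94),plateRf=(45,-70,94),plateL=(-45,-80,94),plateLf=(-45,-70,94)).items(): print(k,(S(*p)-130)*2.5)
E
```

```text
plateR [355.93248533 184.53842051]
plateRf [344.52402123 185.35150195]
plateL [363.07370136 286.58442616]
plateLf [351.4073881  287.42992061]
```

View pics/t5.png

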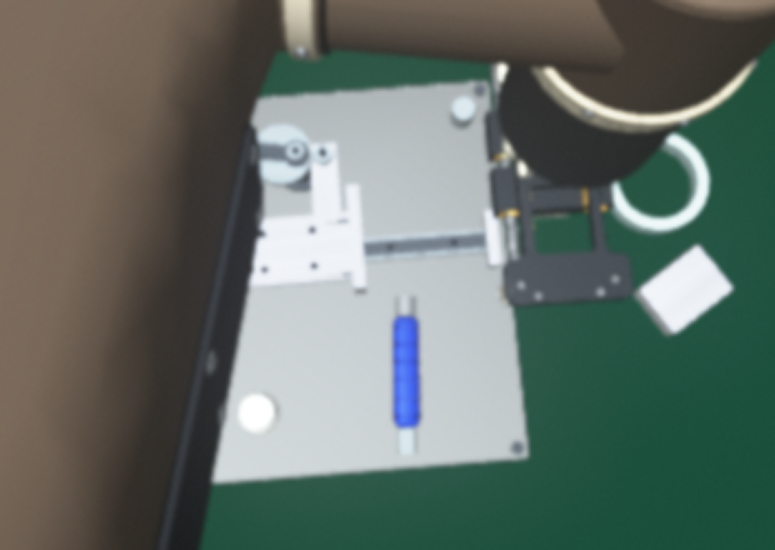

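The plate's top edge appears ~2 px (≈2 mm) short of the home prediction, within calibration error; I check against nearby fixed features with the wrist camera.

```bash
python3 - <<'E'
from h import *
from scipy.spatial.transform import Rotation as Ro
s=get_state();c=capture("wrist")
M=np.eye(4);M[:3,:3]=Ro.from_euler("xyz",s["eef_rot"],degrees=True).as_matrix();M[:3,3]=s["tcp_pos"]
c["world_from_camera"]=M@c["hand_eye"]
def S(x,y,z): x/=1e3;y/=1e3;return proj(c,[.4918+x-.0073*y,-.0666+y+.0073*x,z/1e3])
for k,p in dict(home=(0,-80,94),m3=(0,-83,94),edgeL=(-45,-80,94),edgeR=(45,-80,94),pivot=(85,-26,72),pin=(46,-26,73),stopR=(0,-205,34),stopF=(0,-195,34),sock=(0,95,61),gauge=(124,-184,46)).items(): print(k,S(*p).round(1))
cv2.imwrite("pics/w2.png",cv2.resize(c["pixels"],(800,600),interpolation=cv2.INTER_CUBIC))
E
```

```text
home [277.7 313.6]
m3 [277.7 311.2]
edgeL [320.1 313.3]
edgeR [235.4 313.9]
pivot [206.  341.9]
pin [239.  342.3]
stopR [276.8 185.5]
stopF [276.9 194.2]
sock [279.  411.4]
gauge [164.6 207.6]
```

View pics/w2.png

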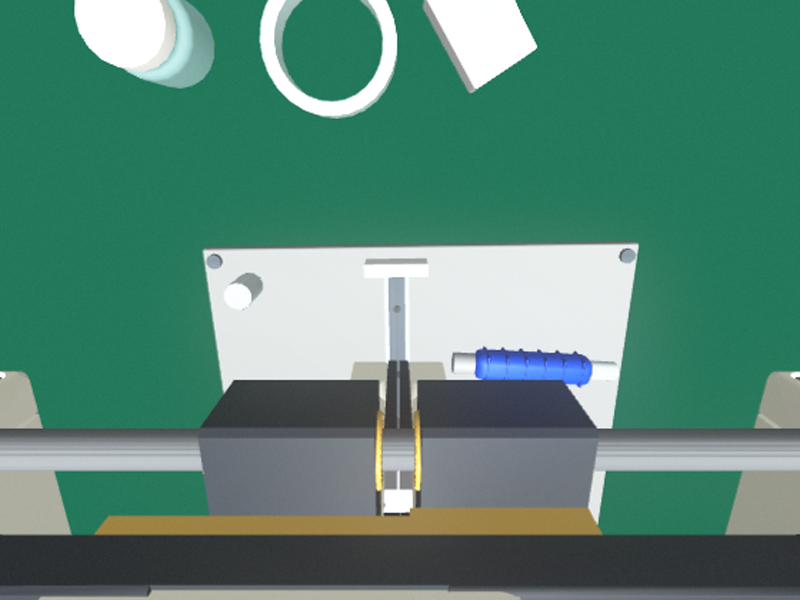

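The hand hides the station from here (only the rear stop at (397,268) and loose things show, undisturbed); move for a clear view.

{"api": "jog_arm", "payload": {
  "moves": [
    [[-4.5, -1.4, 0], 0, 0],
    [[-4.5, -1.4, 0], 0, 0],
    [[-4.5, -1.4, 0], 0, 0],
    [[-4.5, -1.4, 0], 0, 0],
    [[-4.5, -1.4, 0], 0, 0],
    [[0, 0, 0], 0, 0],
    [[0, 0, 0], 0, 0],
    [[0, 0, 0], 0, 0]
  ]
}}

```text
time_s: 16.08
tcp_pos: [0.5614, -0.0501, 0.2327]
eef_rot: [-180.0, 0.0, -90.1]
contact_force: [0.3, -0.1, 0.3]
gripper_width: 0.0004
gripper_force: 0.0
```

```bash
python3 - <<'E'
from h import *
from scipy.spatial.transform import Rotation as Ro
s=get_state();c=capture("wrist");print(s["tcp_pos"])
M=np.eye(4);M[:3,:3]=Ro.from_euler("xyz",s["eef_rot"],degrees=True).as_matrix();M[:3,3]=s["tcp_pos"]
c["world_from_camera"]=M@c["hand_eye"]
def S(x,y,z): x/=1e3;y/=1e3;return proj(c,[.4918+x-.0073*y,-.0666+y+.0073*x,z/1e3])
for k,p in dict(home=(-20,-80,94),m3=(-20,-83,94),edgeL=(-45,-80,94),edgeR=(45,-80,94),pivot=(85,-26,72),pin=(46,-26,73),stopR=(0,-205,34),stopF=(0,-195,34),gauge=(124,-184,46)).items(): print(k,(S(*p)*10/7).round(1))
cv2.imwrite("pics/w3.png",cv2.resize(c["pixels"],(800,600),interpolation=cv2.INTER_CUBIC))
E
```

```text
[ 0.56144376 -0.05005045  0.23266633]
home [547.2 127. ]
m3 [547.7 121.6]
edgeL [589.2 126.6]
edgeR [438.1 128. ]
pivot [374.9 215. ]
pin [432.7 214.6]
stopR [504.6 -78.1]
stopF [503.7 -59.4]
gauge [308.5 -44.5]
```

View pics/w3.png

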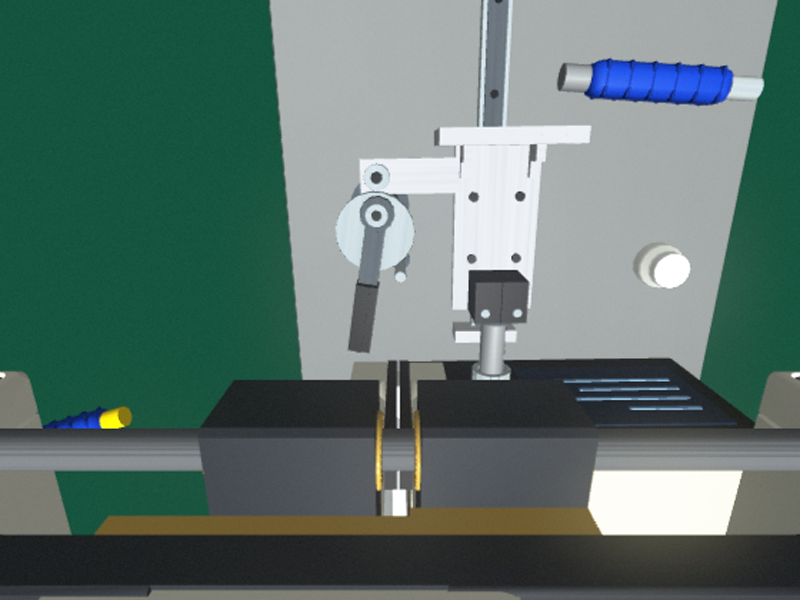

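The plate's rear top edge lies at row ~127, where home was predicted (3 mm short would be 121.6). The lever runs from (376,215) to (360,350), about 0.12 rad from low. The plug is in the collar at (491,372), and the cap and handpiece are untouched.

```bash
python3 -c "
from plant import close_job;print(close_job())"
```

```text
the job is handed in; nothing more can be done
None
```

The job is handed in but its verdict was not shown: my measurements put the eccentric at low (about 0.12 rad off), the carriage home against its end stop with the plug in the socket, no loose thing visibly moved, and the hand clear, after about 16 s.

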